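# Set the seasonings beside their orders

## Task

Three orders stand on the three plates just behind the row of small things in front of you: a cup of soup with violets on it, an empty cup for tea, and a small bowl. From that row pick out the seasonings and stand each on the clear part of the flat middle of its plate, opposite the crockery and not touching it: the pepper mill with the soup cup, the lemon with the empty cup, the spice jar with the bowl. Set them down gently, mill and jar upright, and leave the timer, the plates and the crockery where they are.

Things in the scene. Friction and masses are not known exactly. Their poses are not given: they have to be found in the camera images.
- plate_soup: one of the three white plates just behind the row of small things (others farther away do not count): 237 mm across, rim 25 mm high, loose, 0.43 kg. Origin: centre of its underside, z up. Flat middle 150 mm across, 7 mm above the table. The vessel stands about 42 mm from the centre along +x; the free spot is centred 42 mm along -x. This is the plate that carries the soup cup.
- plate_tea: one of the three white plates just behind the row of small things (others farther away do not count): 237 mm across, rim 25 mm high, loose, 0.43 kg. Origin: centre of its underside, z up. Flat middle 150 mm across, 7 mm above the table. The vessel stands about 42 mm from the centre along +x; the free spot is centred 42 mm along -x. This is the plate that carries the empty cup.
- plate_bowl: one of the three white plates just behind the row of small things (others farther away do not count): 237 mm across, rim 25 mm high, loose, 0.43 kg. Origin: centre of its underside, z up. Flat middle 150 mm across, 7 mm above the table. The vessel stands about 42 mm from the centre along +x; the free spot is centred 42 mm along -x. This is the plate that carries the bowl.
- soup_cup: white espresso cup filled with pale soup, with small violet flowers on top (they reach 83 mm above its foot). Round body 60 mm across at the rim, 74 mm high at the rim, gold handle. Origin on its underside, 10 mm from the round body's axis towards the handle; the handle points along its own -x and the body's axis lies 10 mm along +x. It stands loose on the plate with the handle sideways; its rim is about 81 mm above the table.
- tea_cup: white espresso cup, empty: white inside, no flowers. Round body 60 mm across at the rim, 74 mm high at the rim, gold handle. Origin on its underside, 10 mm from the round body's axis towards the handle; the handle points along its own -x and the body's axis lies 10 mm along +x. It stands loose on the plate with the handle sideways; its rim is about 81 mm above the table.
- bowl: small empty white porcelain bowl without handle, 86 mm across the rim, 51 mm high; origin at the centre of its underside; rim about 58 mm above the table.
- pepper_mill: tall turned pepper mill of dark brown wood, round, 173 mm high, foot 52 mm across; origin at the centre of its underside, z up. Waist 40 mm across at 67 to 88 mm height; the head, about 50 mm across at its widest (110 to 162 mm above the foot), is fixed and is best gripped at 135 mm. About 0.26 kg, stands loose on the table.
- spice_jar: round glass spice jar with a dark screw cap and a green label, 41 mm across, 104 mm high; origin at the centre of its underside, z up. Good to grip at 65 mm height. About 0.11 kg, stands loose, closed.
- lemon: yellow lemon; origin in the middle of its underside as it lies at the start. It lies loose, 72 mm long (own x axis), 57 mm wide (own y axis) and 58 mm high; it starts lying roughly crosswise to the robot's view. About 0.11 kg. Grip it across its width at the height of its middle (29 mm).
- timer: round kitchen timer with a red ribbed dial on a white foot, 64 mm across, 49 mm high; origin at the centre of its underside. A bystander: not to be moved.

How it is judged:
By the outcome, as a careful person would: the job done as asked, in the order asked, and still so for the second after the job is handed in, with the robot touching nothing.
It also fails if it takes over 96 s, if anything falls off the work surface, if the arm or the gripper's body presses on something with over 40 N, if the wrist force passes 120 N, or if a joint passes its speed limit or range.

## Robot

A 6-joint arm with a two-finger parallel gripper is mounted at the origin on a cart in front of the work surface, level with it; the furniture and walls round the work are solid. World frame = base frame: x ahead of the robot, y to its left, z up, the work surface at z = 0. Lengths are in m, angles in rad, forces in N, time in s.
With the tool pointing down it reaches from about 0.35 to 0.775 m from the base axis. Payload 7.3 kg.
Tool frame: the origin (TCP) lies at the very end of the fingers, on their centre line; the grasp point (between the pads) lies 19 mm behind it; z points along the fingers, y is the line along which they close (so a half turn about z gives the same grasp; the last joint's range is limited). The gripper opens to 92 mm and grips with 3 to 60 N. Pads are 19 mm wide; open, the fingers measure 130 mm over their backs; the gripper's body (75 mm by 190 mm) begins 47 mm behind the grasp point.
Start: joints at [1.022, 0.342, 1.524, -0, 1.275, -0.146], TCP at [0.206, 0.483, 0.187] pointing down, gripper open.
Joint ranges: [-2.53, 2.53], [-0.77, 2.02], [0.04, 2.7], [-1, 4.14], [0.28, 2.66], [-3.11, 3.11]. Speed limits (rad/s): [2.57, 2.57, 3.14, 3.14, 3.14, 3.14].

## Interface

Orientations are given as [roll, pitch, yaw] about the fixed x, y, z axes, in that order (R = Rz(yaw) Ry(pitch) Rx(roll)).
In Python, from cell import robot gives the robot as it stands. The module is installed in compiled form; this text tells all that it offers.
- The arm moves only by the tool arm_command, never from a script. Its argument "moves" is a list of rows, each a list of 3 entries, a list of its own where there are three numbers: the shift along the tool's x, y, z in m, then the turn, a rotation vector about the tool's x, y, z in rad, then the finger opening in m, from 0 to 0.0918. In form: [[[dx, dy, dz], [ax, ay, az], claw], ...]. A call has exactly 5 rows; each row is the pose to reach, as a shift and turn from the pose commanded when the call began, along the tool's axes at that moment; what a row does not reach only later rows make up. A row lasts 1/10 s, in which the tool goes at most 50 mm and 8.59 degrees, less where a joint would pass 70% of its speed; a pose out of reach is approached as far as the arm can. A call with a gripper value outside its range is refused whole. The fingers move at their own pace and stop on an object; "squeeze" is the grip in N (left out, the last holds). Time passes only in rows, so rows that repeat a pose let the fingers close, or fill a call up. It gives the time, the measured TCP pose, the force, the opening and the grip force at its end, in the units of the state.
- robot.observe(): the state, without advancing time (a new reading comes with each control period).
- robot.read_camera(name): name is "scene" or "top"; returns the picture (420x560x3 uint8, red, green, blue); there is no depth.
- robot.camera_model(name): a dict with "fx", "fy", "cx", "cy" (pixels), "R" (3x3) and "t" (3): a world point X has camera coordinates R X + t. Camera axes: x right, y down, z forward; pixel columns grow to the right and rows downward; lengths in m; the calibration is good to about 2 mm. A picture is of the moment at which its call begins. camera_model takes no time and is no camera call.
- robot.hand_in(): hands the job in; it is judged then, once.
The state is a dict: "time": time; "qpos": joint angles; "qvel": joint speeds; "joint_efforts": joint torques, N m; "tool_pos": TCP position; "tool_rot": TCP orientation; "contact_force": force on the tool from outside, world axes, zero at the start; "torque": the same for the moment, N m; "opening": finger opening in m; "grip_force": force on a finger pad.
Only numpy, scipy, OpenCV 4.12 (cv2) and the standard library are available. Lean on these libraries where they do the work, as an engineer would, in place of code of your own. Each camera call takes 0.05 s, during which the arm holds its last target. There are 200 camera calls.

## Working session

There is one attempt and no reset: what is moved stays moved. The work goes in short steps, Python scripts to look and compute and a tool call to move; the robot and the scene stay as the last step left them, time stands still between calls to the robot, and variables do not carry over. Pictures are saved under pics/ and viewed, at most 14 in all, crops included, and the job is handed in when it is done.

Besides the shell and the picture viewer there is one more tool, called after "Request:" by a JSON object that holds its "fn" and its "kwargs", one argument or row to a line. arm_command: Moves the arm, as the interface text tells. Its arguments: {"type":"object","properties":{"moves":{"type":"array"},"squeeze":{"type":"number"}},"required":["moves"]}

```bash
mkdir -p pics; cat > h.py <<'E'
import numpy as np, cv2
from cell import robot
def snap(n,f):
    im=robot.read_camera(n); cv2.imwrite(f'pics/{f}.png',im[:,:,::-1]); return im
def ray(n,u,v,z):
    m=robot.camera_model(n);R=np.array(m['R']);t=np.array(m['t'])
    c=-R.T@t; d=R.T@np.array([(u-m['cx'])/m['fx'],(v-m['cy'])/m['fy'],1])
    return c+d*(z-c[2])/d[2]
def proj(n,X):
    m=robot.camera_model(n);p=np.array(m['R'])@np.array(X)+np.array(m['t'])
    return m['fx']*p[0]/p[2]+m['cx'],m['fy']*p[1]/p[2]+m['cy']
E
python3 - <<'E'
from h import *
snap('scene','s0');snap('top','t0')
print(robot.observe())
for n in('scene','top'):
    m=robot.camera_model(n);print(n,m['fx'],-np.array(m['R']).T@np.array(m['t']),np.array(m['R']).round(2).tolist())
E
```

```text
{'time': 0.1, 'qpos': array([ 1.02197016e+00,  3.42649142e-01,  1.52490413e+00, -5.23499294e-05,
        1.27539083e+00, -1.45986863e-01]), 'qvel': array([-0.00069454, -0.00088275, -0.00259708,  0.00081132,  0.00155197,
       -0.00168577]), 'joint_efforts': array([ 2.47099793e-03, -4.32006991e+01, -2.44694299e+01,  7.20273843e-02,
        5.26801986e-02, -4.51194580e-05]), 'tool_pos': array([0.2055914 , 0.48262699, 0.18642258]), 'tool_rot': array([-3.14024831e+00, -1.47063270e-04,  2.73876852e+00]), 'contact_force': array([0.41995196, 0.58233365, 0.21424503]), 'torque': array([ 0.02040581, -0.00095386, -0.05255864]), 'grip_force': 0.0, 'opening': 0.09205285946530568}
scene 509.7603957930142 [-0.24926219  0.60606956  1.06390736] [[-0.6, -0.8, 0.01], [-0.59, 0.43, -0.68], [0.55, -0.41, -0.73]]
top 446.79283800592583 [0.37895273 0.00634328 1.20510658] [[-0.02, -1.0, 0.01], [-0.99, 0.02, -0.13], [0.13, -0.01, -0.99]]
```

View pics/s0.png

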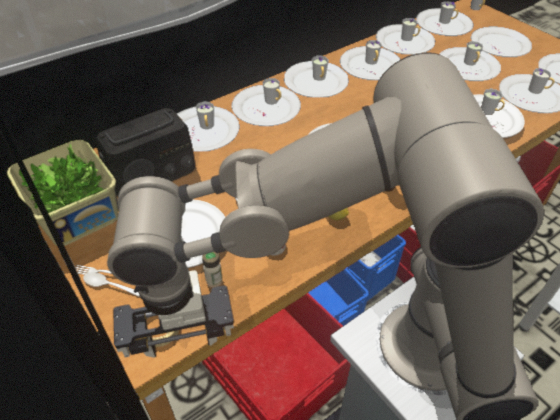

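View pics/t0.png

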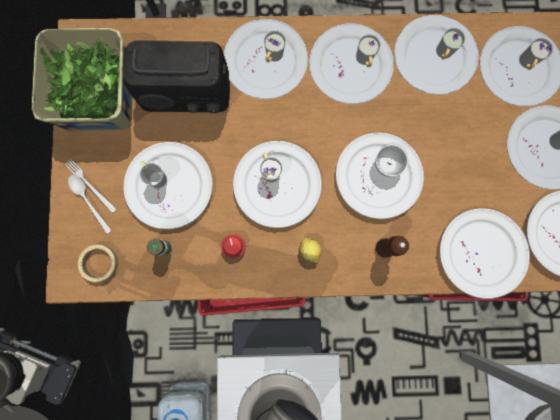

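The top view shows three plates at (168,185), (277,184) and (380,176). The row in front is jar (158,247), timer (232,246), lemon (311,251) and mill (392,247). I'll enlarge it.

```bash
python3 - <<'E'
from h import *
im=cv2.imread('pics/t0.png')
cv2.imwrite('pics/c1.png',cv2.resize(im[125:275,115:275],None,fx=5,fy=4*0+3.9,interpolation=cv2.INTER_CUBIC) if 0 else cv2.resize(im[130:280,115:315],None,fx=4,fy=4,interpolation=cv2.INTER_CUBIC))
cv2.imwrite('pics/c2.png',cv2.resize(im[125:275,240:440],None,fx=4,fy=4,interpolation=cv2.INTER_CUBIC))
E
```

```text
(no output)
```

View pics/c1.png

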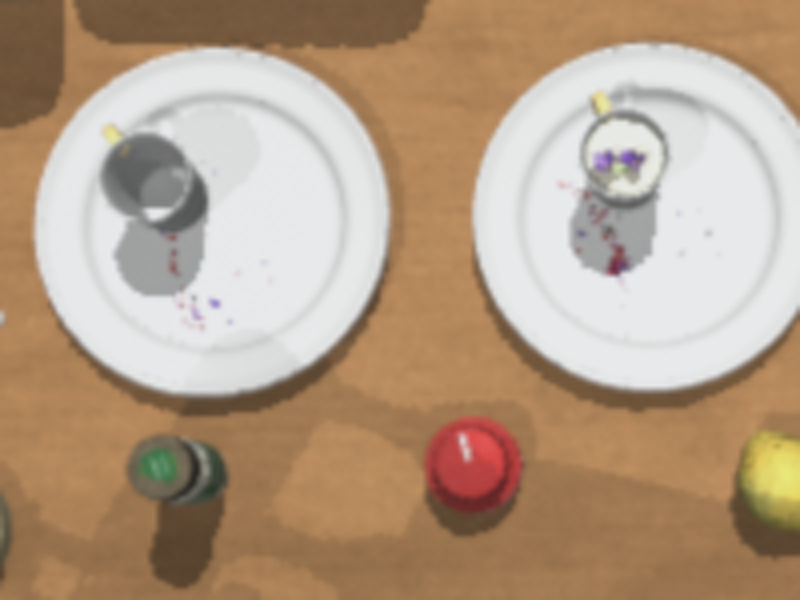

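View pics/c2.png

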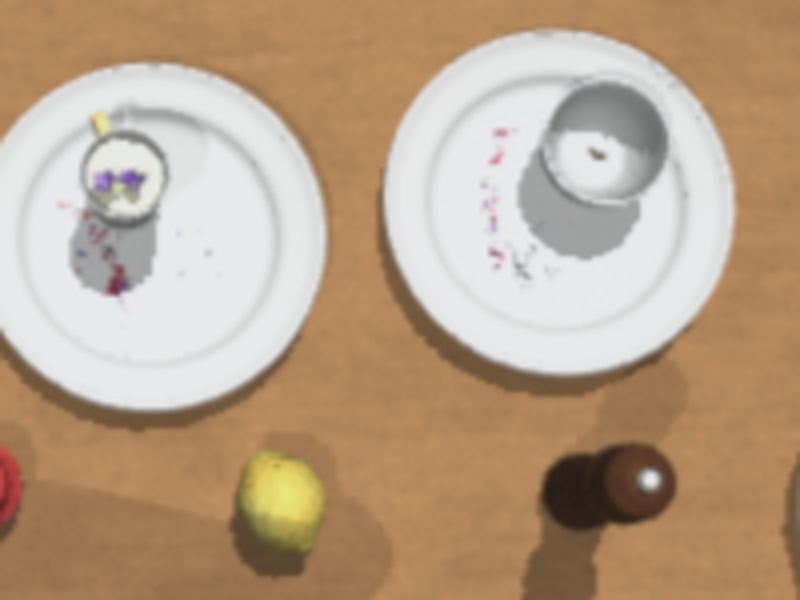

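```bash
python3 - <<'E'
from h import *
a=lambda x,y:((x+.5)/4-.5+115,(y+.5)/4-.5+130)
b=lambda x,y:((x+.5)/4-.5+240,(y+.5)/4-.5+125)
P={'ptea':(*a(212,222),.025),'psoup':(*b(150,237),.025),'pbowl':(*b(559.5,203),.025),
'tea':(*a(146,176),.081),'soup':(*a(624,156),.081),'bowl':(*b(606,143),.058),
'jar':(*a(160,467),.104),'timer':(*a(472,463),.045),'mill':(*b(640,482),.140),'millknob':(*b(650,480),.173),'lemon':(*b(281,500),.029)}
W={k:ray('top',*p) for k,p in P.items()}
for k,w in W.items(): print(k,w.round(4))
for p,c in(('ptea','tea'),('psoup','soup'),('pbowl','bowl')):
    d=W[c]-W[p];d[2]=0;n=np.linalg.norm(d);print(p,n,'free',(W[p]-d/n*.042).round(4))
im=cv2.imread('pics/t0.png');h=cv2.cvtColor(im,cv2.COLOR_BGR2HSV)
m=cv2.inRange(h,(22,120,60),(38,255,255));m[:,:290]=0;m[:,335:]=0;m[:230]=0;m[275:]=0
y,x=np.nonzero(m);pts=np.array([ray('top',u,v,.029)[:2] for u,v in zip(x,y)])
hull=cv2.convexHull(pts.astype(np.float32));print('lemon',pts.mean(0),cv2.minAreaRect(hull),cv2.fitEllipse(hull),len(x))
w,V=np.linalg.eigh(np.cov(pts.T));print(4*np.sqrt(w),V.T)
for n,r in(('ptea',.1185),):print(ray('top',*a(35,222),.025),ray('top',*a(389,222),.025))
E
```

```text
ptea [0.6008 0.2849 0.025 ]
psoup [ 0.5979 -0.0081  0.025 ]
pbowl [ 0.6154 -0.2845  0.025 ]
tea [0.621 0.314 0.081]
soup [0.6277 0.0084 0.081 ]
bowl [ 0.6483 -0.3092  0.058 ]
jar [0.4341 0.2967 0.104 ]
timer [0.4351 0.111  0.045 ]
mill [ 0.4221 -0.2954  0.14  ]
millknob [ 0.4218 -0.2919  0.173 ]
lemon [ 0.4202 -0.09    0.029 ]
ptea 0.03545591360604247 free [0.5768 0.2504 0.025 ]
psoup 0.033961231298007336 free [ 0.5612 -0.0284  0.025 ]
pbowl 0.041120454529152695 free [ 0.5817 -0.2593  0.025 ]
lemon [ 0.41995003 -0.09068945] ((0.4193495512008667, -0.09026961773633957), (0.05257994309067726, 0.06261679530143738), 87.98077392578125) ((0.4191904366016388, -0.09028754383325577), (0.052653905004262924, 0.06700334697961807), 107.49781799316406) 409
[0.05314951 0.06788225] [[ 0.3554869  -0.93468126]
 [-0.93468126 -0.3554869 ]]
[0.60326242 0.40286039 0.025     ] [0.59825025 0.16668892 0.025     ]
```

```bash
cat >> h.py <<'E'
def plan(wps,start=None):
    if start is None:
        o=robot.observe();start=[*o['tool_pos'],o['tool_rot'][2]];print('at',np.round(start,4),'F',o['contact_force'].round(1),'open',round(o['opening'],4),'t',round(o['time'],2))
    p=np.array(start,float)
    for w in wps:
        w=np.array(w,float);d=w-p;c,s=np.cos(p[3]),np.sin(p[3])
        t=np.round([c*d[0]+s*d[1],s*d[0]-c*d[1],-d[2]],3)
        az=-((d[3]+np.pi)%(2*np.pi)-np.pi);az=round(az,2)
        print(t.tolist(),az,'|',w.tolist())
        p=np.array([p[0]+c*t[0]+s*t[1],p[1]+s*t[0]-c*t[1],p[2]-t[2],p[3]-az])
    return p
E
python3 - <<'E'
from h import *
plan([(.32,.40,.27,2.1),(.43,.24,.27,1.45),(.47,.05,.27,.9),(.46,-.13,.27,.5),(.422,-.294,.27,.45),(.422,-.294,.116,.45)])
for z in(0.,.01,.135,.173):
    u,v=proj('top',(.422,-.294,z));print(z,(u-240+.5)*4-.5,(v-125+.5)*4-.5)
for z in(0.,.02,.104):
    u,v=proj('top',(.434,.297,z));print(z,(u-115+.5)*4-.5,(v-130+.5)*4-.5)
E
```

```text
at [0.2056 0.4826 0.1864 2.7388] F [0.4 0.6 0.2] open 0.0921 t 0.1
[-0.138, -0.031, -0.084] 0.64 | [0.32, 0.4, 0.27, 2.1]
[-0.193, 0.014, 0.0] 0.65 | [0.43, 0.24, 0.27, 1.45]
[-0.184, 0.063, 0.0] 0.55 | [0.47, 0.05, 0.27, 0.9]
[-0.147, 0.104, 0.0] 0.4 | [0.46, -0.13, 0.27, 0.5]
[-0.112, 0.126, 0.0] 0.05 | [0.422, -0.294, 0.27, 0.45]
[0.0, 0.0, 0.154] -0.0 | [0.422, -0.294, 0.116, 0.45]
0.0 579.862793073582 491.98655715836117
0.01 583.5514284456126 491.3660490492126
0.135 635.4255613073119 482.63969991213025
0.173 653.6633535439994 479.5717094944164
0.0 200.40135804175895 473.9874547763112
0.02 193.0794554455614 472.76358588196877
0.104 159.43230183348487 467.1394049880074
```

Request:
{"fn": "arm_command", "kwargs": {
  "moves": [
    [[-0.138,-0.031,-0.084],[0,0,0.64],0.0918],
    [[-0.138,-0.031,-0.084],[0,0,0.64],0.0918],
    [[-0.138,-0.031,-0.084],[0,0,0.64],0.0918],
    [[-0.138,-0.031,-0.084],[0,0,0.64],0.0918],
    [[-0.138,-0.031,-0.084],[0,0,0.64],0.0918]
  ]
}}

```text
time: 0.6
tool_pos: [0.3229, 0.3994, 0.2723]
tool_rot: [3.139, -0.0, 2.091]
contact_force: [0.1, 0.8, -0.1]
opening: 0.0918
grip_force: 0.0
```

Request:
{"fn": "arm_command", "kwargs": {
  "moves": [
    [[-0.193,0.014,0],[0,0,0.65],0.0918],
    [[-0.193,0.014,0],[0,0,0.65],0.0918],
    [[-0.193,0.014,0],[0,0,0.65],0.0918],
    [[-0.193,0.014,0],[0,0,0.65],0.0918],
    [[-0.193,0.014,0],[0,0,0.65],0.0918]
  ]
}}

```text
time: 1.1
tool_pos: [0.4324, 0.2365, 0.2704]
tool_rot: [3.141, 0.002, 1.438]
contact_force: [-0.5, 0.9, 0.4]
opening: 0.0916
grip_force: 0.0
```

Request:
{"fn": "arm_command", "kwargs": {
  "moves": [
    [[-0.184,0.063,0],[0,0,0.55],0.0918],
    [[-0.184,0.063,0],[0,0,0.55],0.0918],
    [[-0.184,0.063,0],[0,0,0.55],0.0918],
    [[-0.184,0.063,0],[0,0,0.55],0.0918],
    [[-0.184,0.063,0],[0,0,0.55],0.0918]
  ]
}}

```text
time: 1.6
tool_pos: [0.4707, 0.0457, 0.2705]
tool_rot: [3.141, 0.002, 0.89]
contact_force: [0.9, 0.3, 0.0]
opening: 0.0919
grip_force: 0.0
```

Request:
{"fn": "arm_command", "kwargs": {
  "moves": [
    [[-0.147,0.104,0],[0,0,0.4],0.0918],
    [[-0.147,0.104,0],[0,0,0.4],0.0918],
    [[-0.147,0.104,0],[0,0,0.4],0.0918],
    [[-0.147,0.104,0],[0,0,0.4],0.0918],
    [[-0.147,0.104,0],[0,0,0.4],0.0918]
  ]
}}

```text
time: 2.1
tool_pos: [0.4595, -0.132, 0.2704]
tool_rot: [-3.141, 0.001, 0.496]
contact_force: [0.6, 0.9, -0.1]
opening: 0.0918
grip_force: 0.0
```

Request:
{"fn": "arm_command", "kwargs": {
  "moves": [
    [[-0.112,0.126,0],[0,0,0.05],0.0918],
    [[-0.112,0.126,0],[0,0,0.05],0.0918],
    [[-0.112,0.126,0],[0,0,0.05],0.0918],
    [[-0.112,0.126,0],[0,0,0.05],0.0918],
    [[-0.112,0.126,0],[0,0,0.05],0.0918]
  ]
}}

```text
time: 2.6
tool_pos: [0.4216, -0.2945, 0.2703]
tool_rot: [-3.14, 0.0, 0.447]
contact_force: [-0.2, -0.1, 0.2]
opening: 0.0915
grip_force: 0.0
```

```bash
python3 - <<'E'
from h import *
plan([(.422,-.294,.116,.45),(.422,-.294,.18,.45),(.49,-.15,.18,.47),(.561,-.028,.18,.49),(.561,-.028,.124,.49)])
snap('scene','s1');im=cv2.imread('pics/s1.png');print(proj('scene',(.422,-.294,.1)))
E
```

```text
at [ 0.4216 -0.2945  0.2703  0.4471] F [-0.2 -0.1  0.2] open 0.0915 t 2.6
[0.001, -0.0, 0.154] -0.0 | [0.422, -0.294, 0.116, 0.45]
[-0.0, -0.0, -0.064] -0.0 | [0.422, -0.294, 0.18, 0.45]
[0.123, -0.101, 0.0] -0.02 | [0.49, -0.15, 0.18, 0.47]
[0.118, -0.077, 0.0] -0.02 | [0.561, -0.028, 0.18, 0.49]
[0.0, 0.0, 0.056] -0.0 | [0.561, -0.028, 0.124, 0.49]
(np.float64(392.80457643924365), np.float64(160.12038009041225))
```

View pics/s1.png

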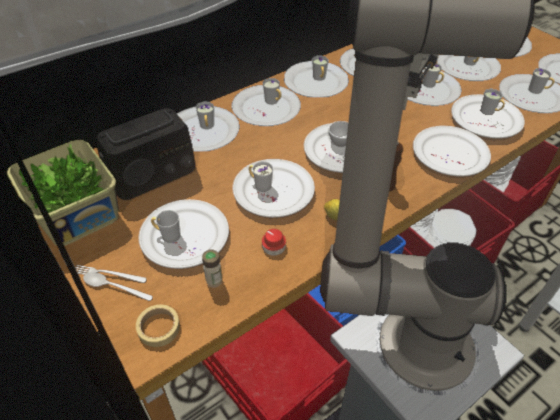

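The scene picture shows the mill at (395,165), which matches the projection (393,160). I'll descend and grip.

Request:
{"fn": "arm_command", "kwargs": {
  "moves": [
    [[0,0,0.04],[0,0,0],0.0918],
    [[0,0,0.08],[0,0,0],0.0918],
    [[0,0,0.115],[0,0,0],0.0918],
    [[0,0,0.14],[0,0,0],0.0918],
    [[0,0,0.154],[0,0,0],0.0918]
  ]
}}

```text
time: 3.15
tool_pos: [0.4218, -0.2901, 0.1149]
tool_rot: [-3.138, 0.001, 0.452]
contact_force: [-0.2, 0.4, -1.3]
opening: 0.0919
grip_force: 0.0
```

Request:
{"fn": "arm_command", "kwargs": {
  "moves": [
    [[0,0,0],[0,0,0],0.07],
    [[0,0,0],[0,0,0],0.06],
    [[0,0,0],[0,0,0],0.055],
    [[0,0,0],[0,0,0],0.05],
    [[0,0,0],[0,0,0],0.04]
  ],
  "squeeze": 15
}}

```text
time: 3.65
tool_pos: [0.4222, -0.2937, 0.1178]
tool_rot: [3.14, -0.001, 0.449]
contact_force: [0.1, 0.5, -0.6]
opening: 0.0564
grip_force: 0.0
```

Request:
{"fn": "arm_command", "kwargs": {
  "moves": [
    [[0,0,0],[0,0,0],0.03],
    [[0,0,0],[0,0,0],0.03],
    [[0,0,0],[0,0,0],0.03],
    [[0,0,0],[0,0,0],0.03],
    [[0,0,0],[0,0,0],0.03]
  ],
  "squeeze": 20
}}

```text
time: 4.15
tool_pos: [0.422, -0.2939, 0.1173]
tool_rot: [3.141, -0.0, 0.449]
contact_force: [-0.1, 0.2, 1.6]
opening: 0.0302
grip_force: 5.6
```

```bash
python3 - <<'E'
from h import *
o=robot.observe();print(o['opening'],o['grip_force'],o['contact_force'],o['tool_pos'])
s=snap('scene','s2');t=snap('top','t2')
print(proj('scene',(.422,-.294,.12)),proj('top',(.422,-.294,.12)))
u,v=map(int,proj('scene',(.422,-.294,.12)));a=cv2.resize(s[max(v-60,0):v+60,u-60:u+60],(400,400),interpolation=cv2.INTER_CUBIC)
u,v=map(int,proj('top',(.422,-.294,.12)));b=cv2.resize(t[v-60:v+60,u-60:u+60],(400,400),interpolation=cv2.INTER_CUBIC)
cv2.imwrite('pics/c3.png',np.hstack([a,b])[:,:,::-1])
E
```

```text
0.03022568592063167 5.601872396098884 [-0.14478004  0.19547614  1.593779  ] [ 0.42200687 -0.29387136  0.11726552]
(np.float64(393.99081581444625), np.float64(154.77842563052184)) (np.float64(396.76876115989575), np.float64(245.57302618047282))
```

View pics/c3.png

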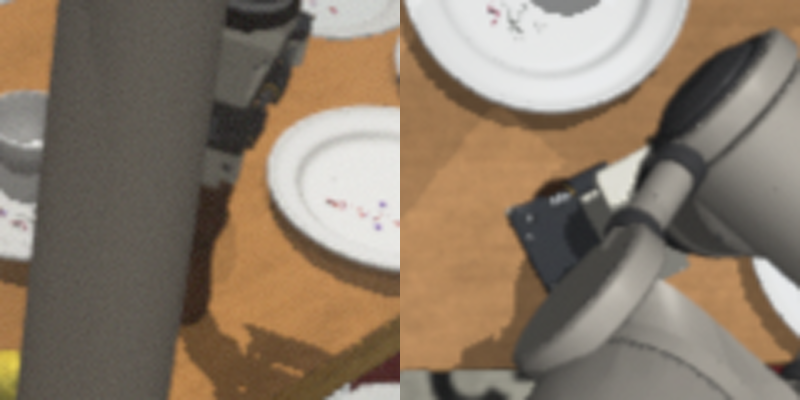

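The mill still stands upright under the gripper, with its foot at about (560,185) in the right half of the crop. The opening reads 30 mm, which is too small for the 50 mm head, so I'll close further to see.

Request:
{"fn": "arm_command", "kwargs": {
  "moves": [
    [[0,0,0],[0,0,0],0.02],
    [[0,0,0],[0,0,0],0.02],
    [[0,0,0],[0,0,0],0.02],
    [[0,0,0],[0,0,0],0.02],
    [[0,0,0],[0,0,0],0.02]
  ],
  "squeeze": 20
}}

```text
time: 4.75
tool_pos: [0.4221, -0.2939, 0.1176]
tool_rot: [3.14, -0.0, 0.449]
contact_force: [-0.8, 0.3, 5.1]
opening: 0.0278
grip_force: 15.4
```

```bash
python3 - <<'E'
from h import *
s=snap('scene','s3')
a=cv2.resize(s[120:200,370:440],(525,600),interpolation=cv2.INTER_CUBIC)
cv2.imwrite('pics/c4.png',a[:,:,::-1])
f=lambda X:tuple(round((c-o)*7.5) for c,o in zip(proj('scene',X),(370,120)))
for z in(0,.117,.136,.155,.173):print(z,f((.422,-.294,z)))
o=robot.observe();print(o['torque'],o['joint_efforts'])
E
```

```text
0 (129, 490)
0.117 (179, 267)
0.136 (187, 228)
0.155 (196, 189)
0.173 (204, 151)
[-0.05530897  0.23322268 -0.04038157] [ 3.15612685e-01 -4.04675531e+01 -2.05324763e+01  2.54205633e-01
 -8.46297294e-02 -8.61053530e-03]
```

View pics/c4.png

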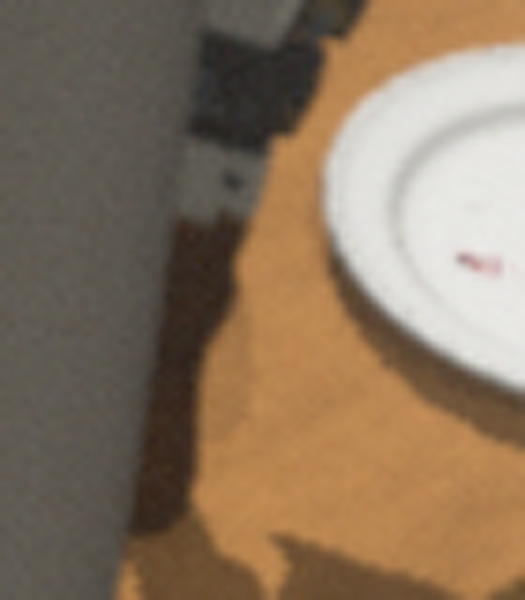

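The gripper sits oddly high on the mill. I'll release slowly, back up and look again.

Request:
{"fn": "arm_command", "kwargs": {
  "moves": [
    [[0,0,0],[0,0,0],0.035],
    [[0,0,0],[0,0,0],0.045],
    [[0,0,0],[0,0,0],0.06],
    [[0,0,0],[0,0,0],0.08],
    [[0,0,0],[0,0,0],0.0918]
  ]
}}

```text
time: 5.3
tool_pos: [0.4218, -0.2934, 0.1168]
tool_rot: [-3.141, 0.0, 0.449]
contact_force: [0.0, -1.1, 0.2]
opening: 0.0627
grip_force: 0.0
```

Request:
{"fn": "arm_command", "kwargs": {
  "moves": [
    [[0,0,-0.01],[0,0,0],0.0918],
    [[0,0,-0.05],[0,0,0],0.0918],
    [[0,0,-0.09],[0,0,0],0.0918],
    [[0,0,-0.13],[0,0,0],0.0918],
    [[0,0,-0.15],[0,0,0],0.0918]
  ]
}}

```text
time: 5.8
tool_pos: [0.4227, -0.2943, 0.2716]
tool_rot: [3.136, -0.002, 0.449]
contact_force: [0.4, 0.3, 0.0]
opening: 0.0915
grip_force: 0.0
```

Request:
{"fn": "arm_command", "kwargs": {
  "moves": [
    [[0.11,-0.12,0],[0,0,0],0.0918],
    [[0.11,-0.12,0],[0,0,0],0.0918],
    [[0.11,-0.12,0],[0,0,0],0.0918],
    [[0.11,-0.12,0],[0,0,0],0.0918],
    [[0.11,-0.12,0],[0,0,0],0.0918]
  ]
}}

```text
time: 6.3
tool_pos: [0.4693, -0.1362, 0.2677]
tool_rot: [3.141, -0.001, 0.452]
contact_force: [-1.0, -0.1, 0.4]
opening: 0.0916
grip_force: 0.0
```

```bash
python3 - <<'E'
from h import *
s=snap('scene','s4');t=snap('top','t4')
a=cv2.resize(s[120:200,355:435],(400,400),interpolation=cv2.INTER_CUBIC)
b=cv2.resize(t[205:285,350:430],(400,400),interpolation=cv2.INTER_CUBIC)
cv2.imwrite('pics/c5.png',np.hstack([a,b])[:,:,::-1])
for z in(0,.08,.136,.173):
    X=(.422,-.294,z);p=proj('scene',X);q=proj('top',X)
    print(z,np.round([(p[0]-355)*5,(p[1]-120)*5,400+(q[0]-350)*5,(q[1]-205)*5]))
plan([])
E
```

```text
0 [161. 326. 573. 213.]
0.08 [183. 227. 612. 207.]
0.136 [200. 152. 643. 201.]
0.173 [211. 100. 665. 198.]
at [ 0.4688 -0.1386  0.2673  0.4491] F [ 0.2 -0.8  0. ] open 0.0914 t 6.4
```

View pics/c5.png

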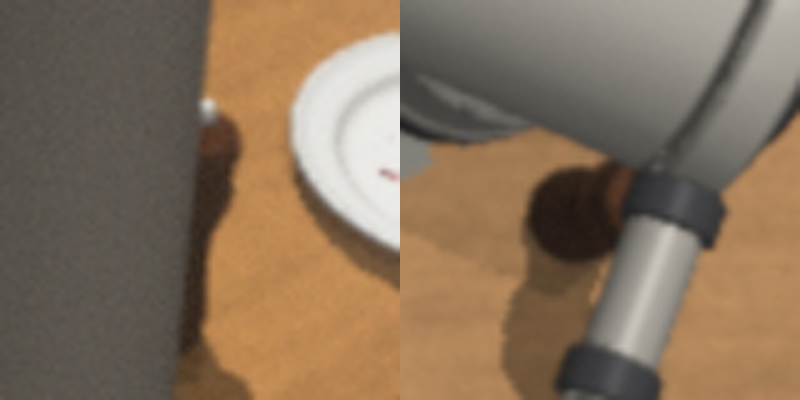

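```bash
python3 - <<'E'
from h import *
o=robot.observe();p=o['tool_pos'];y=o['tool_rot'][2];ty=np.array([np.sin(y),-np.cos(y),0])
s=cv2.imread('pics/s4.png');t=cv2.imread('pics/t4.png');out=[]
for n,im in(('scene',s),('top',t)):
    u,v=map(int,proj(n,p));x0,y0=u-40,max(v-50,0)
    out.append(cv2.resize(im[y0:y0+80,x0:x0+80],(400,400),interpolation=cv2.INTER_CUBIC))
    for nm,X in(('tcp',p),('+46',p+ty*.046),('-46',p-ty*.046),('+46up66',p+ty*.046+[0,0,.066]),('-46up66',p-ty*.046+[0,0,.066])):
        q=proj(n,X);print(n,nm,round((q[0]-x0)*5),round((q[1]-y0)*5))
cv2.imwrite('pics/c6.png',np.hstack(out))
E
```

```text
scene tcp 202 254
scene +46 237 205
scene -46 166 306
scene +46up66 251 96
scene -46up66 178 196
top tcp 201 254
top +46 297 205
top -46 105 303
top +46up66 329 185
top -46up66 123 290
```

View pics/c6.png

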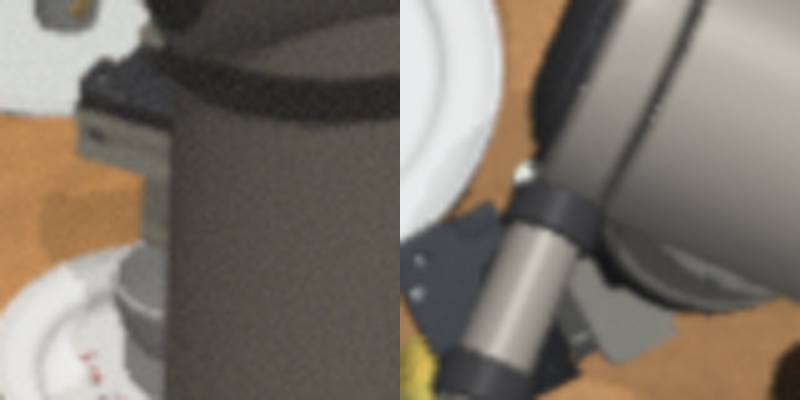

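```bash
python3 - <<'E'
from h import *
p=np.array([.2056,.4826,.1864]);y=2.7388;tx=np.array([np.cos(y),np.sin(y),0]);ty=np.array([np.sin(y),-np.cos(y),0])
s=cv2.imread('pics/s0.png');a=cv2.resize(s[260:380,90:250],(800,600),interpolation=cv2.INTER_CUBIC)
for d in(-.046,.046):
    for h,w,c in((0,0,(0,0,255)),(.066,0,(0,255,255))):
        q=proj('scene',p+ty*d+[0,0,h]);cv2.circle(a,(int((q[0]-90)*5),int((q[1]-260)*5)),5,c,-1)
box=[p+ty*sy*.095+tx*sx*.0375+[0,0,.066] for sx,sy in((1,1),(1,-1),(-1,-1),(-1,1))]
cv2.polylines(a,[np.array([((proj('scene',b)[0]-90)*5,(proj('scene',b)[1]-260)*5) for b in box],int)],True,(0,255,0),2)
cv2.imwrite('pics/c7.png',a)
E
```

```text
(no output)
```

View pics/c7.png

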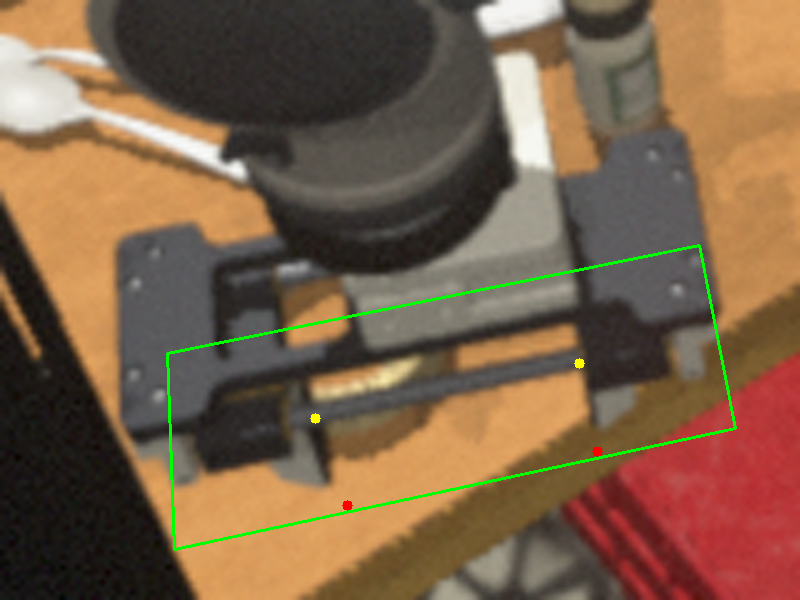

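The markers put the visible fingertips about 15–19 mm above the stated TCP. That would explain the 30 mm pinch, with the pads on the upper slope of the head. I'll go back and grip lower, watching the force.

Request:
{"fn": "arm_command", "kwargs": {
  "moves": [
    [[-0.11,0.12,0],[0,0,0],0.0918],
    [[-0.11,0.12,0],[0,0,0],0.0918],
    [[-0.11,0.12,0],[0,0,0],0.0918],
    [[-0.11,0.12,0],[0,0,0],0.0918],
    [[-0.11,0.12,0],[0,0,0],0.0918]
  ]
}}

```text
time: 6.9
tool_pos: [0.4203, -0.2965, 0.2665]
tool_rot: [-3.141, 0.0, 0.443]
contact_force: [1.0, 0.7, -0.7]
opening: 0.0917
grip_force: 0.0
```

Request:
{"fn": "arm_command", "kwargs": {
  "moves": [
    [[0,0,0.04],[0,0,0],0.0918],
    [[0,0,0.08],[0,0,0],0.0918],
    [[0,0,0.115],[0,0,0],0.0918],
    [[0,0,0.14],[0,0,0],0.0918],
    [[0,0,0.15],[0,0,0],0.0918]
  ]
}}

```text
time: 7.4
tool_pos: [0.4209, -0.2915, 0.1148]
tool_rot: [-3.137, 0.001, 0.449]
contact_force: [0.2, 0.4, 0.2]
opening: 0.0916
grip_force: 0.0
```

Request:
{"fn": "arm_command", "kwargs": {
  "moves": [
    [[0,0,0.002],[0,0,0],0.08],
    [[0,0,0.004],[0,0,0],0.075],
    [[0,0,0.006],[0,0,0],0.07],
    [[0,0,0.008],[0,0,0],0.065],
    [[0,0,0.008],[0,0,0],0.065]
  ]
}}

```text
time: 7.9
tool_pos: [0.422, -0.2937, 0.1094]
tool_rot: [3.141, -0.0, 0.449]
contact_force: [-0.2, 0.4, -0.2]
opening: 0.0655
grip_force: 0.0
```

Request:
{"fn": "arm_command", "kwargs": {
  "moves": [
    [[0,0,0],[0,0,0],0.06],
    [[0,0,0],[0,0,0],0.055],
    [[0,0,0],[0,0,0],0.05],
    [[0,0,0],[0,0,0],0.045],
    [[0,0,0],[0,0,0],0.045]
  ],
  "squeeze": 10
}}

```text
time: 8.4
tool_pos: [0.4219, -0.2936, 0.109]
tool_rot: [-3.142, -0.0, 0.449]
contact_force: [-0.3, -0.4, 0.8]
opening: 0.0455
grip_force: 0.0
```

No contact at 45 mm yet, and no body contact either. I'll reopen slightly and go lower in steps.

Request:
{"fn": "arm_command", "kwargs": {
  "moves": [
    [[0,0,0],[0,0,0],0.065],
    [[0,0,0],[0,0,0],0.075],
    [[0,0,0.002],[0,0,0],0.075],
    [[0,0,0.004],[0,0,0],0.075],
    [[0,0,0.006],[0,0,0],0.075]
  ]
}}

```text
time: 8.9
tool_pos: [0.4218, -0.2935, 0.1027]
tool_rot: [-3.141, 0.0, 0.449]
contact_force: [-0.0, -0.0, 1.0]
opening: 0.0748
grip_force: 0.0
```

Request:
{"fn": "arm_command", "kwargs": {
  "moves": [
    [[0,0,0.001],[0,0,0],0.075],
    [[0,0,0.002],[0,0,0],0.075],
    [[0,0,0.003],[0,0,0],0.075],
    [[0,0,0.004],[0,0,0],0.075],
    [[0,0,0.005],[0,0,0],0.075]
  ]
}}

```text
time: 9.4
tool_pos: [0.4219, -0.2936, 0.0979]
tool_rot: [3.142, -0.0, 0.449]
contact_force: [-0.4, 0.7, -0.6]
opening: 0.0748
grip_force: 0.0
```

Request:
{"fn": "arm_command", "kwargs": {
  "moves": [
    [[0,0,0],[0,0,0],0.06],
    [[0,0,0],[0,0,0],0.055],
    [[0,0,0],[0,0,0],0.05],
    [[0,0,0],[0,0,0],0.045],
    [[0,0,0],[0,0,0],0.04]
  ]
}}

```text
time: 9.9
tool_pos: [0.422, -0.2938, 0.0981]
tool_rot: [3.141, -0.0, 0.449]
contact_force: [-0.0, -0.3, -0.7]
opening: 0.0446
grip_force: 9.9
```

Request:
{"fn": "arm_command", "kwargs": {
  "moves": [
    [[0,0,0],[0,0,0],0.065],
    [[0,0,0],[0,0,0],0.075],
    [[0,0,0.002],[0,0,0],0.075],
    [[0,0,0.004],[0,0,0],0.075],
    [[0,0,0.006],[0,0,0],0.075]
  ]
}}

```text
time: 10.4
tool_pos: [0.4218, -0.2935, 0.0917]
tool_rot: [-3.141, -0.0, 0.449]
contact_force: [0.5, -0.1, -0.2]
opening: 0.0745
grip_force: 0.0
```

Request:
{"fn": "arm_command", "kwargs": {
  "moves": [
    [[0,0,0],[0,0,0],0.06],
    [[0,0,0],[0,0,0],0.055],
    [[0,0,0],[0,0,0],0.05],
    [[0,0,0],[0,0,0],0.045],
    [[0,0,0],[0,0,0],0.04]
  ]
}}

```text
time: 10.9
tool_pos: [0.422, -0.2938, 0.0921]
tool_rot: [3.141, -0.0, 0.449]
contact_force: [-0.4, -1.1, -0.9]
opening: 0.0458
grip_force: 9.9
```

Contact is steady at 46 mm on the widest part, with no vertical force. I'll firm the grip and lift.

Request:
{"fn": "arm_command", "kwargs": {
  "moves": [
    [[0,0,0],[0,0,0],0.03],
    [[0,0,0],[0,0,0],0.03],
    [[0,0,-0.002],[0,0,0],0.03],
    [[0,0,-0.008],[0,0,0],0.03],
    [[0,0,-0.018],[0,0,0],0.03]
  ],
  "squeeze": 25
}}

```text
time: 11.4
tool_pos: [0.4213, -0.293, 0.1099]
tool_rot: [-3.14, 0.001, 0.449]
contact_force: [-0.3, 0.3, -2.2]
opening: 0.045
grip_force: 24.8
```

Request:
{"fn": "arm_command", "kwargs": {
  "moves": [
    [[0,0,-0.012],[0,0,0],0.03],
    [[0,0,-0.026],[0,0,0],0.03],
    [[0,0,-0.038],[0,0,0],0.03],
    [[0,0,-0.045],[0,0,0],0.03],
    [[0,0,-0.047],[0,0,0],0.03]
  ]
}}

```text
time: 11.9
tool_pos: [0.4222, -0.2939, 0.1582]
tool_rot: [3.14, -0.001, 0.449]
contact_force: [-0.7, 0.3, -3.2]
opening: 0.0453
grip_force: 24.8
```

```bash
python3 - <<'E'
from h import *
plan([(.49,-.15,.157,.47),(.561,-.028,.157,.49),(.561,-.028,.104,.49)])
E
```

```text
at [ 0.4222 -0.2939  0.1582  0.4489] F [-0.7  0.3 -3.2] open 0.0453 t 11.9
[0.123, -0.1, 0.001] -0.02 | [0.49, -0.15, 0.157, 0.47]
[0.119, -0.077, 0.0] -0.02 | [0.561, -0.028, 0.157, 0.49]
[-0.0, 0.0, 0.053] -0.0 | [0.561, -0.028, 0.104, 0.49]
```

Request:
{"fn": "arm_command", "kwargs": {
  "moves": [
    [[0.015,-0.012,0],[0,0,0],0.03],
    [[0.04,-0.033,0],[0,0,0],0.03],
    [[0.07,-0.057,0],[0,0,-0.01],0.03],
    [[0.1,-0.081,0],[0,0,-0.02],0.03],
    [[0.123,-0.1,0],[0,0,-0.02],0.03]
  ]
}}

```text
time: 12.4
tool_pos: [0.4896, -0.1481, 0.1566]
tool_rot: [-3.141, 0.0, 0.47]
contact_force: [0.5, -1.2, -1.9]
opening: 0.0446
grip_force: 24.8
```

Request:
{"fn": "arm_command", "kwargs": {
  "moves": [
    [[0.03,-0.02,0],[0,0,0],0.03],
    [[0.06,-0.04,0],[0,0,0],0.03],
    [[0.09,-0.058,0],[0,0,-0.01],0.03],
    [[0.11,-0.071,0],[0,0,-0.02],0.03],
    [[0.119,-0.077,0],[0,0,-0.02],0.03]
  ]
}}

```text
time: 12.9
tool_pos: [0.5611, -0.0256, 0.1564]
tool_rot: [-3.141, 0.0, 0.491]
contact_force: [0.9, 0.3, -2.8]
opening: 0.0447
grip_force: 24.8
```

```bash
python3 - <<'E'
from h import *
plan([(.561,-.028,.107,.49)])
s=snap('scene','s5');t=snap('top','t5')
P=(.561,-.028)
out=[]
for n,im in(('scene',s),('top',t)):
    u,v=map(int,proj(n,(*P,.06)));out.append(cv2.resize(im[v-60:v+60,u-40:u+40],(400,600),interpolation=cv2.INTER_CUBIC))
    for nm,X in(('foot now',(*P,.065)),('foot placed',(*P,.007)),('cup rim',(.628,.008,.081)),('plate c',(.598,-.008,.007))):
        q=proj(n,X);print(n,nm,round((q[0]-u+40)*5),round((q[1]-v+60)*5))
cv2.imwrite('pics/c8.png',np.hstack(out)[:,:,::-1])
E
```

```text
at [ 0.5611 -0.0256  0.1564  0.4911] F [ 0.9  0.3 -2.8] open 0.0447 t 12.9
[-0.001, 0.002, 0.049] 0.0 | [0.561, -0.028, 0.107, 0.49]
scene foot now 204 296
scene foot placed 203 368
scene cup rim 83 236
scene plate c 137 346
top foot now 201 300
top foot placed 199 317
top cup rim 129 167
top plate c 160 250
```

View pics/c8.png

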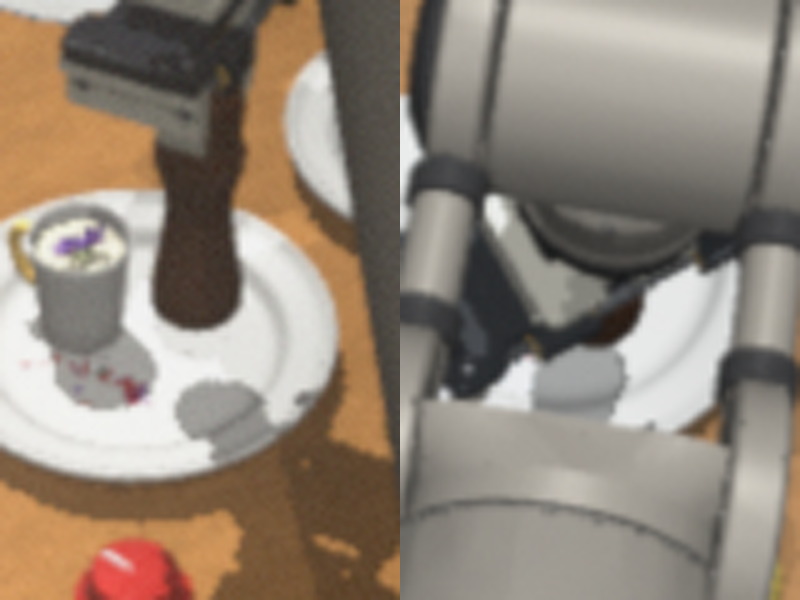

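The mill hangs upright with its foot at (197,300), where predicted, and the soup cup rim is at (80,240). The spot is clear, so I'll lower it.

Request:
{"fn": "arm_command", "kwargs": {
  "moves": [
    [[0,0,0.01],[0,0,0],0.03],
    [[0,0,0.025],[0,0,0],0.03],
    [[0,0,0.04],[0,0,0],0.03],
    [[0,0,0.048],[0,0,0],0.03],
    [[0,0,0.052],[0,0,0],0.03]
  ]
}}

```text
time: 13.5
tool_pos: [0.5597, -0.0286, 0.1039]
tool_rot: [-3.141, 0.002, 0.487]
contact_force: [0.6, -0.1, -1.7]
opening: 0.0448
grip_force: 24.8
```

Request:
{"fn": "arm_command", "kwargs": {
  "moves": [
    [[0,0,0.001],[0,0,0],0.03],
    [[0,0,0.002],[0,0,0],0.03],
    [[0,0,0.003],[0,0,0],0.03],
    [[0,0,0.003],[0,0,0],0.03],
    [[0,0,0.003],[0,0,0],0.03]
  ]
}}

```text
time: 14.0
tool_pos: [0.5608, -0.0276, 0.1023]
tool_rot: [3.141, -0.0, 0.489]
contact_force: [0.4, 0.8, -3.3]
opening: 0.0448
grip_force: 24.8
```

Request:
{"fn": "arm_command", "kwargs": {
  "moves": [
    [[0,0,0.0005],[0,0,0],0.03],
    [[0,0,0.001],[0,0,0],0.03],
    [[0,0,0.0015],[0,0,0],0.03],
    [[0,0,0.002],[0,0,0],0.03],
    [[0,0,0.002],[0,0,0],0.03]
  ]
}}

```text
time: 14.5
tool_pos: [0.5606, -0.0276, 0.0999]
tool_rot: [-3.141, 0.0, 0.489]
contact_force: [0.1, 0.2, -2.3]
opening: 0.0449
grip_force: 24.8
```

Request:
{"fn": "arm_command", "kwargs": {
  "moves": [
    [[0,0,0.0005],[0,0,0],0.03],
    [[0,0,0.001],[0,0,0],0.03],
    [[0,0,0.001],[0,0,0],0.03],
    [[0,0,0.001],[0,0,0],0.03],
    [[0,0,0.001],[0,0,0],0.03]
  ]
}}

```text
time: 15.0
tool_pos: [0.5607, -0.0276, 0.0991]
tool_rot: [3.142, -0.0, 0.489]
contact_force: [0.8, 0.3, -1.9]
opening: 0.0449
grip_force: 24.8
```

Request:
{"fn": "arm_command", "kwargs": {
  "moves": [
    [[0,0,0.0005],[0,0,0],0.03],
    [[0,0,0.001],[0,0,0],0.03],
    [[0,0,0.001],[0,0,0],0.03],
    [[0,0,0.001],[0,0,0],0.03],
    [[0,0,0.001],[0,0,0],0.03]
  ]
}}

```text
time: 15.5
tool_pos: [0.5611, -0.0277, 0.0989]
tool_rot: [3.141, -0.001, 0.489]
contact_force: [-1.0, -0.2, 5.6]
opening: 0.045
grip_force: 25.2
```

Request:
{"fn": "arm_command", "kwargs": {
  "moves": [
    [[0,0,0.0005],[0,0,0],0.03],
    [[0,0,0.001],[0,0,0],0.03],
    [[0,0,0.001],[0,0,0],0.03],
    [[0,0,0.001],[0,0,0],0.03],
    [[0,0,0.001],[0,0,0],0.03]
  ]
}}

```text
time: 16.0
tool_pos: [0.5616, -0.0277, 0.0989]
tool_rot: [3.14, -0.003, 0.489]
contact_force: [-2.4, 0.7, 11.3]
opening: 0.0451
grip_force: 25.5
```

Touchdown came at z = 0.099, as expected. I'll unload, open and rise.

Request:
{"fn": "arm_command", "kwargs": {
  "moves": [
    [[0,0,-0.001],[0,0,0],0.04],
    [[0,0,-0.0015],[0,0,0],0.048],
    [[0,0,-0.0015],[0,0,0],0.056],
    [[0,0,-0.0015],[0,0,0],0.066],
    [[0,0,-0.0015],[0,0,0],0.075]
  ],
  "squeeze": 10
}}

```text
time: 16.5
tool_pos: [0.5605, -0.0276, 0.0982]
tool_rot: [-3.141, 0.0, 0.489]
contact_force: [-0.1, 0.4, -0.4]
opening: 0.0674
grip_force: 0.0
```

Request:
{"fn": "arm_command", "kwargs": {
  "moves": [
    [[0,0,0],[0,0,0],0.075],
    [[0,0,-0.03],[0,0,0],0.075],
    [[0,0,-0.08],[0,0,0],0.075],
    [[0,0,-0.13],[0,0,0],0.075],
    [[0,0,-0.15],[0,0,0],0.0918]
  ]
}}

```text
time: 17.0
tool_pos: [0.5624, -0.0279, 0.2539]
tool_rot: [3.137, -0.006, 0.489]
contact_force: [0.7, 0.2, -0.4]
opening: 0.0794
grip_force: 0.0
```

```bash
python3 - <<'E'
from h import *
p=plan([(.42,-.0905,.25,.363),(.42,-.0905,.09,.363),(.42,-.0905,.006,.363)])
E
```

```text
at [ 0.5624 -0.0279  0.2539  0.4889] F [ 0.7  0.2 -0.4] open 0.0794 t 17.0
[-0.155, -0.012, 0.004] 0.13 | [0.42, -0.0905, 0.25, 0.363]
[-0.0, 0.0, 0.16] -0.0 | [0.42, -0.0905, 0.09, 0.363]
[-0.0, 0.0, 0.084] -0.0 | [0.42, -0.0905, 0.006, 0.363]
```

Request:
{"fn": "arm_command", "kwargs": {
  "moves": [
    [[-0.155,-0.012,0],[0,0,0.13],0.0918],
    [[-0.155,-0.012,0],[0,0,0.13],0.0918],
    [[-0.155,-0.012,0],[0,0,0.13],0.0918],
    [[-0.155,-0.012,0],[0,0,0.13],0.0918],
    [[-0.155,-0.012,0],[0,0,0.13],0.0918]
  ]
}}

```text
time: 17.5
tool_pos: [0.4177, -0.0903, 0.2491]
tool_rot: [3.141, -0.001, 0.357]
contact_force: [-0.1, -0.9, 0.2]
opening: 0.0917
grip_force: 0.0
```

Request:
{"fn": "arm_command", "kwargs": {
  "moves": [
    [[0,0,0.04],[0,0,0],0.0918],
    [[0,0,0.08],[0,0,0],0.0918],
    [[0,0,0.12],[0,0,0],0.0918],
    [[0,0,0.145],[0,0,0],0.0918],
    [[0,0,0.16],[0,0,0],0.0918]
  ]
}}

```text
time: 18.0
tool_pos: [0.4184, -0.089, 0.0861]
tool_rot: [-3.139, 0.002, 0.36]
contact_force: [-0.8, -0.2, 1.2]
opening: 0.0924
grip_force: 0.0
```

```bash
python3 - <<'E'
from h import *
plan([(.42,-.0905,.008,.363)])
s=snap('scene','s6')
u,v=map(int,proj('scene',(.42,-.09,.05)));cv2.imwrite('pics/c9.png',cv2.resize(s[v-50:v+50,u-60:u+60],(720,600),interpolation=cv2.INTER_CUBIC)[:,:,::-1])
o=robot.observe();p=o['tool_pos'];y=o['tool_rot'][2];ty=np.array([np.sin(y),-np.cos(y),0])
for nm,X in(('lemon mid',(.42,-.0905,.029)),('tip+',p+ty*.046),('tip-',p-ty*.046),('tip+ up20',p+ty*.046+[0,0,.02]),('tip- up20',p-ty*.046+[0,0,.02])):
    q=proj('scene',X);print(nm,round((q[0]-u+60)*6),round((q[1]-v+50)*6))
E
```

```text
at [ 0.4184 -0.089   0.0861  0.3596] F [-0.8 -0.2  1.2] open 0.0924 t 18.0
[0.001, 0.002, 0.078] -0.0 | [0.42, -0.0905, 0.008, 0.363]
lemon mid 357 336
tip+ 417 195
tip- 319 320
tip+ up20 421 164
tip- up20 322 288
```

View pics/c9.png

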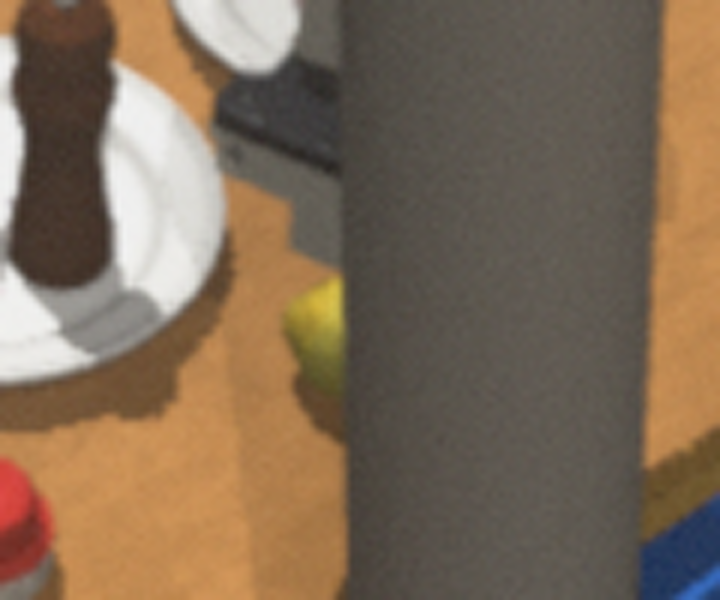

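The mill stands upright on its plate. The near fingertip at (316,255) again looks about 35 mm higher than the TCP says. I'll feel for the table with the fingertips, straddling the lemon, to get the true offset.

Request:
{"fn": "arm_command", "kwargs": {
  "moves": [
    [[0.001,0.001,0.025],[0,0,0],0.0918],
    [[0.001,0.001,0.05],[0,0,0],0.0918],
    [[0.001,0.001,0.07],[0,0,0],0.0918],
    [[0.001,0.001,0.082],[0,0,0],0.0918],
    [[0.001,0.001,0.085],[0,0,0],0.0918]
  ]
}}

```text
time: 18.55
tool_pos: [0.42, -0.09, 0.0024]
tool_rot: [-3.14, 0.001, 0.359]
contact_force: [-0.2, -1.1, 0.1]
opening: 0.0918
grip_force: 0.0
```

Request:
{"fn": "arm_command", "kwargs": {
  "moves": [
    [[0,0,0.002],[0,0,0],0.0918],
    [[0,0,0.004],[0,0,0],0.0918],
    [[0,0,0.006],[0,0,0],0.0918],
    [[0,0,0.008],[0,0,0],0.0918],
    [[0,0,0.009],[0,0,0],0.0918]
  ]
}}

```text
time: 19.05
tool_pos: [0.4196, -0.0905, -0.0054]
tool_rot: [3.141, -0.0, 0.359]
contact_force: [-0.6, -0.5, 0.8]
opening: 0.092
grip_force: 0.0
```

The TCP reads below the table with no contact, so the offset is real.

Request:
{"fn": "arm_command", "kwargs": {
  "moves": [
    [[0,0,0.001],[0,0,0],0.0918],
    [[0,0,0.003],[0,0,0],0.0918],
    [[0,0,0.005],[0,0,0],0.0918],
    [[0,0,0.006],[0,0,0],0.0918],
    [[0,0,0.006],[0,0,0],0.0918]
  ]
}}

```text
time: 19.55
tool_pos: [0.4194, -0.0904, -0.0117]
tool_rot: [-3.141, 0.0, 0.359]
contact_force: [-0.6, -0.4, -0.6]
opening: 0.0921
grip_force: 0.0
```

Request:
{"fn": "arm_command", "kwargs": {
  "moves": [
    [[0,0,0.001],[0,0,0],0.0918],
    [[0,0,0.002],[0,0,0],0.0918],
    [[0,0,0.003],[0,0,0],0.0918],
    [[0,0,0.004],[0,0,0],0.0918],
    [[0,0,0.004],[0,0,0],0.0918]
  ]
}}

```text
time: 20.05
tool_pos: [0.4194, -0.0904, -0.0156]
tool_rot: [-3.141, 0.0, 0.359]
contact_force: [-0.3, -0.2, 0.6]
opening: 0.0916
grip_force: 0.0
```

Request:
{"fn": "arm_command", "kwargs": {
  "moves": [
    [[0,0,0],[0,0,0],0.075],
    [[0,0,0],[0,0,0],0.065],
    [[0,0,0],[0,0,0],0.06],
    [[0,0,0],[0,0,0],0.055],
    [[0,0,0],[0,0,0],0.05]
  ],
  "squeeze": 4
}}

```text
time: 20.55
tool_pos: [0.4196, -0.0905, -0.0154]
tool_rot: [3.141, -0.0, 0.359]
contact_force: [1.0, -0.5, 0.5]
opening: 0.0565
grip_force: 0.6
```

The lemon is held at 56.5 mm, its full width, so the pads are at mid-height. I'll grip and lift.

Request:
{"fn": "arm_command", "kwargs": {
  "moves": [
    [[0,0,0],[0,0,0],0.045],
    [[0,0,0],[0,0,0],0.045],
    [[0,0,0],[0,0,0],0.045],
    [[0,0,0],[0,0,0],0.045],
    [[0,0,-0.002],[0,0,0],0.045]
  ],
  "squeeze": 12
}}

```text
time: 21.05
tool_pos: [0.4191, -0.0902, -0.0137]
tool_rot: [-3.141, 0.001, 0.359]
contact_force: [-0.5, 0.1, -1.1]
opening: 0.0553
grip_force: 12.0
```

Request:
{"fn": "arm_command", "kwargs": {
  "moves": [
    [[0,0,-0.008],[0,0,0],0.045],
    [[0,0,-0.025],[0,0,0],0.045],
    [[0,0,-0.05],[0,0,0],0.045],
    [[0,0,-0.075],[0,0,0],0.045],
    [[0,0,-0.09],[0,0,0],0.045]
  ]
}}

```text
time: 21.55
tool_pos: [0.42, -0.0905, 0.0786]
tool_rot: [3.14, -0.002, 0.359]
contact_force: [-0.3, -0.2, -2.1]
opening: 0.055
grip_force: 12.0
```

Request:
{"fn": "arm_command", "kwargs": {
  "moves": [
    [[0,0,-0.02],[0,0,0],0.045],
    [[0,0,-0.05],[0,0,0],0.045],
    [[0,0,-0.075],[0,0,0],0.045],
    [[0,0,-0.09],[0,0,0],0.045],
    [[0,0,-0.09],[0,0,0],0.045]
  ]
}}

```text
time: 22.05
tool_pos: [0.4205, -0.0907, 0.1687]
tool_rot: [3.139, -0.003, 0.359]
contact_force: [0.3, 0.0, -2.2]
opening: 0.0548
grip_force: 12.0
```

```bash
python3 - <<'E'
from h import *
plan([(.45,.07,.165,.65),(.55,.22,.165,.93),(.5765,.2525,.165,.935),(.5765,.2525,.0,.935)])
E
```

```text
at [ 0.4205 -0.0907  0.1687  0.3589] F [ 0.3  0.  -2.2] open 0.0548 t 22.05
[0.084, -0.14, 0.004] -0.29 | [0.45, 0.07, 0.165, 0.65]
[0.17, -0.059, -0.0] -0.28 | [0.55, 0.22, 0.165, 0.93]
[0.042, 0.002, -0.0] -0.01 | [0.5765, 0.2525, 0.165, 0.935]
[0.0, -0.0, 0.165] 0.0 | [0.5765, 0.2525, 0.0, 0.935]
```

Request:
{"fn": "arm_command", "kwargs": {
  "moves": [
    [[0.01,-0.017,0],[0,0,-0.04],0.045],
    [[0.03,-0.05,0],[0,0,-0.11],0.045],
    [[0.05,-0.085,0],[0,0,-0.18],0.045],
    [[0.07,-0.117,0],[0,0,-0.25],0.045],
    [[0.084,-0.14,0.002],[0,0,-0.29],0.045]
  ]
}}

```text
time: 22.55
tool_pos: [0.4483, 0.0723, 0.1637]
tool_rot: [-3.14, 0.001, 0.652]
contact_force: [0.9, -0.4, -1.1]
opening: 0.0553
grip_force: 12.0
```

Request:
{"fn": "arm_command", "kwargs": {
  "moves": [
    [[0.04,-0.014,0],[0,0,-0.07],0.045],
    [[0.08,-0.028,0],[0,0,-0.14],0.045],
    [[0.12,-0.042,0],[0,0,-0.21],0.045],
    [[0.15,-0.053,0],[0,0,-0.26],0.045],
    [[0.17,-0.059,0],[0,0,-0.28],0.045]
  ]
}}

```text
time: 23.05
tool_pos: [0.5486, 0.222, 0.1628]
tool_rot: [-3.14, 0.001, 0.932]
contact_force: [1.2, -0.6, -1.1]
opening: 0.0549
grip_force: 12.0
```

Request:
{"fn": "arm_command", "kwargs": {
  "moves": [
    [[0.012,0,0],[0,0,0],0.045],
    [[0.025,0.001,0],[0,0,0],0.045],
    [[0.036,0.002,0],[0,0,-0.01],0.045],
    [[0.042,0.002,0],[0,0,-0.01],0.045],
    [[0.042,0.002,0],[0,0,-0.01],0.045]
  ]
}}

```text
time: 23.55
tool_pos: [0.5751, 0.2526, 0.1633]
tool_rot: [-3.14, 0.001, 0.939]
contact_force: [-0.2, -0.6, -1.9]
opening: 0.0554
grip_force: 12.0
```

```bash
python3 - <<'E'
from h import *
plan([(.5765,.2525,.0,.935)])
s=snap('scene','s7')
# cup position re-check from scene: rim and plate
P=(.5765,.2525);u,v=map(int,proj('scene',(*P,.06)));cv2.imwrite('pics/c10.png',cv2.resize(s[v-60:v+60,u-80:u+80],(800,600),interpolation=cv2.INTER_CUBIC)[:,:,::-1])
for nm,X in(('lemon mid now',(*P,.21)),('placed',(*P,.007)),('placed mid',(*P,.036)),('cup rim',(.621,.314,.081)),('plate c',(.6008,.2849,.025))):
    q=proj('scene',X);print(nm,round((q[0]-u+80)*5),round((q[1]-v+60)*5))
E
```

```text
at [0.5751 0.2526 0.1633 0.9391] F [-0.2 -0.6 -1.9] open 0.0554 t 23.55
[0.001, 0.001, 0.163] 0.0 | [0.5765, 0.2525, 0.0, 0.935]
lemon mid now 367 98
placed 414 369
placed mid 408 334
cup rim 250 278
plate c 334 347
```

View pics/c10.png

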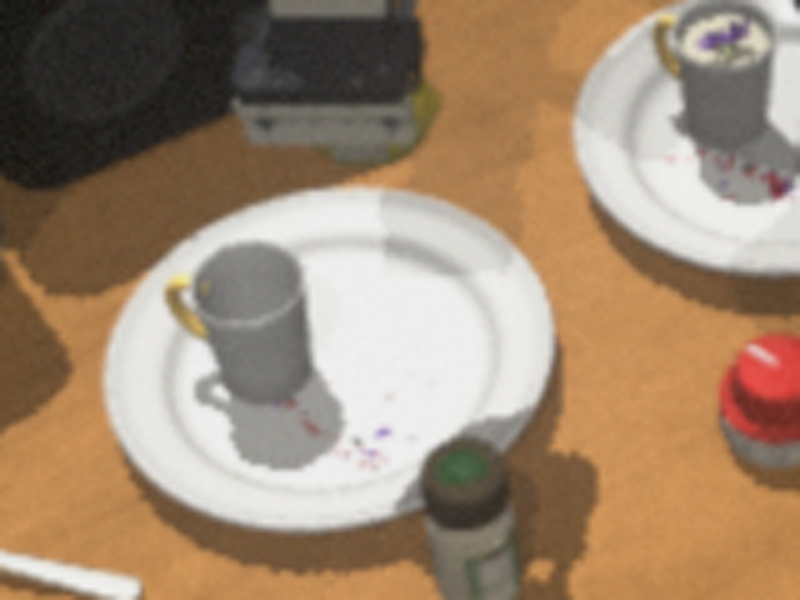

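The cup is at (250,285) and the free side of the plate is clear around (408,334). I'll lower the lemon there.

Request:
{"fn": "arm_command", "kwargs": {
  "moves": [
    [[0,0,0.03],[0,0,0],0.045],
    [[0,0,0.065],[0,0,0],0.045],
    [[0,0,0.1],[0,0,0],0.045],
    [[0,0,0.13],[0,0,0],0.045],
    [[0,0,0.15],[0,0,0],0.045]
  ]
}}

```text
time: 24.1
tool_pos: [0.5737, 0.2513, 0.0121]
tool_rot: [-3.139, 0.003, 0.938]
contact_force: [-0.1, 0.2, -1.7]
opening: 0.0553
grip_force: 12.0
```

Request:
{"fn": "arm_command", "kwargs": {
  "moves": [
    [[0,0,0.005],[0,0,0],0.045],
    [[0,0,0.009],[0,0,0],0.045],
    [[0,0,0.013],[0,0,0],0.045],
    [[0,0,0.015],[0,0,0],0.045],
    [[0,0,0.015],[0,0,0],0.045]
  ]
}}

```text
time: 24.6
tool_pos: [0.5758, 0.2525, 0.0002]
tool_rot: [3.141, -0.001, 0.939]
contact_force: [0.7, 1.1, -1.6]
opening: 0.055
grip_force: 12.0
```

Request:
{"fn": "arm_command", "kwargs": {
  "moves": [
    [[0,0,0.002],[0,0,0],0.045],
    [[0,0,0.004],[0,0,0],0.045],
    [[0,0,0.006],[0,0,0],0.045],
    [[0,0,0.007],[0,0,0],0.045],
    [[0,0,0.007],[0,0,0],0.045]
  ]
}}

```text
time: 25.1
tool_pos: [0.5754, 0.2523, -0.0077]
tool_rot: [-3.141, 0.0, 0.939]
contact_force: [0.4, -0.9, -0.5]
opening: 0.0552
grip_force: 12.0
```

Request:
{"fn": "arm_command", "kwargs": {
  "moves": [
    [[0,0,0.0005],[0,0,0],0.045],
    [[0,0,0.001],[0,0,0],0.045],
    [[0,0,0.001],[0,0,0],0.045],
    [[0,0,0.001],[0,0,0],0.045],
    [[0,0,0.001],[0,0,0],0.045]
  ]
}}

```text
time: 25.6
tool_pos: [0.5755, 0.2524, -0.0085]
tool_rot: [-3.142, -0.0, 0.939]
contact_force: [0.4, 0.3, -0.4]
opening: 0.0553
grip_force: 12.0
```

Request:
{"fn": "arm_command", "kwargs": {
  "moves": [
    [[0,0,0.0005],[0,0,0],0.045],
    [[0,0,0.001],[0,0,0],0.045],
    [[0,0,0.001],[0,0,0],0.045],
    [[0,0,0.001],[0,0,0],0.045],
    [[0,0,0.001],[0,0,0],0.045]
  ]
}}

```text
time: 26.1
tool_pos: [0.5756, 0.2523, -0.0086]
tool_rot: [3.141, -0.0, 0.939]
contact_force: [-3.3, -2.0, 5.2]
opening: 0.0553
grip_force: 12.0
```

It has touched down. I'll release gently.

Request:
{"fn": "arm_command", "kwargs": {
  "moves": [
    [[0,0,-0.0008],[0,0,0],0.052],
    [[0,0,-0.0008],[0,0,0],0.056],
    [[0,0,-0.0008],[0,0,0],0.06],
    [[0,0,-0.0008],[0,0,0],0.065],
    [[0,0,-0.0008],[0,0,0],0.07]
  ],
  "squeeze": 6
}}

```text
time: 26.6
tool_pos: [0.5756, 0.2524, -0.0087]
tool_rot: [3.142, -0.0, 0.939]
contact_force: [-0.7, 0.7, -0.8]
opening: 0.0681
grip_force: 0.0
```

Request:
{"fn": "arm_command", "kwargs": {
  "moves": [
    [[0,0,0],[0,0,0],0.07],
    [[0,0,-0.01],[0,0,0],0.07],
    [[0,0,-0.04],[0,0,0],0.075],
    [[0,0,-0.09],[0,0,0],0.08],
    [[0,0,-0.14],[0,0,0],0.08]
  ]
}}

```text
time: 27.1
tool_pos: [0.575, 0.2522, 0.1331]
tool_rot: [-3.141, 0.001, 0.939]
contact_force: [1.1, -0.1, 0.3]
opening: 0.0799
grip_force: 0.0
```

Request:
{"fn": "arm_command", "kwargs": {
  "moves": [
    [[0,0,-0.03],[0,0,0],0.08],
    [[0,0,-0.05],[0,0,0],0.08],
    [[0,0,-0.05],[0,0,0],0.08],
    [[0,0,-0.05],[0,0,0],0.08],
    [[0,0,-0.05],[0,0,0],0.08]
  ]
}}

```text
time: 27.6
tool_pos: [0.5746, 0.2521, 0.1796]
tool_rot: [-3.14, 0.002, 0.939]
contact_force: [0.3, 0.4, 0.5]
opening: 0.08
grip_force: 0.0
```

```bash
python3 - <<'E'
from h import *
plan([(.434,.297,.185,.85),(.434,.297,.017,.85)])
E
```

```text
at [0.5746 0.2521 0.1796 0.9388] F [0.3 0.4 0.5] open 0.08 t 27.6
[-0.047, -0.14, -0.005] 0.09 | [0.434, 0.297, 0.185, 0.85]
[0.0, 0.0, 0.168] -0.0 | [0.434, 0.297, 0.017, 0.85]
```

```bash
python3 - <<'E'
from h import *
plan([(.434,.297,.185,.5),(.434,.297,.021,.5)])
E
```

```text
at [0.5746 0.2521 0.1796 0.9388] F [0.3 0.4 0.5] open 0.08 t 27.6
[-0.047, -0.14, -0.005] 0.44 | [0.434, 0.297, 0.185, 0.5]
[0.0, -0.0, 0.164] -0.0 | [0.434, 0.297, 0.021, 0.5]
```

Request:
{"fn": "arm_command", "kwargs": {
  "moves": [
    [[-0.047,-0.14,-0.005],[0,0,0.44],0.0918],
    [[-0.047,-0.14,-0.005],[0,0,0.44],0.0918],
    [[-0.047,-0.14,-0.005],[0,0,0.44],0.0918],
    [[-0.047,-0.14,-0.005],[0,0,0.44],0.0918],
    [[-0.047,-0.14,-0.005],[0,0,0.44],0.0918]
  ]
}}

```text
time: 28.1
tool_pos: [0.434, 0.2973, 0.1857]
tool_rot: [3.141, 0.001, 0.502]
contact_force: [0.6, -0.9, 1.2]
opening: 0.0917
grip_force: 0.0
```

Request:
{"fn": "arm_command", "kwargs": {
  "moves": [
    [[0,0,0.03],[0,0,0],0.0918],
    [[0,0,0.07],[0,0,0],0.0918],
    [[0,0,0.11],[0,0,0],0.0918],
    [[0,0,0.135],[0,0,0],0.0918],
    [[0,0,0.145],[0,0,0],0.08]
  ]
}}

```text
time: 28.6
tool_pos: [0.4342, 0.2956, 0.0378]
tool_rot: [-3.141, 0.006, 0.499]
contact_force: [0.3, -0.3, -0.9]
opening: 0.0873
grip_force: 0.0
```

Request:
{"fn": "arm_command", "kwargs": {
  "moves": [
    [[0,0,0.005],[0,0,0],0.07],
    [[0,0,0.01],[0,0,0],0.065],
    [[0,0,0.015],[0,0,0],0.06],
    [[0,0,0.018],[0,0,0],0.06],
    [[0,0,0.018],[0,0,0],0.055]
  ]
}}

```text
time: 29.1
tool_pos: [0.4349, 0.2972, 0.0235]
tool_rot: [-3.142, -0.001, 0.499]
contact_force: [-0.2, 0.4, 0.7]
opening: 0.0572
grip_force: 0.0
```

Request:
{"fn": "arm_command", "kwargs": {
  "moves": [
    [[0,0,0],[0,0,0],0.05],
    [[0,0,0],[0,0,0],0.045],
    [[0,0,0],[0,0,0],0.04],
    [[0,0,0],[0,0,0],0.035],
    [[0,0,0],[0,0,0],0.03]
  ],
  "squeeze": 6
}}

```text
time: 29.6
tool_pos: [0.435, 0.2972, 0.0236]
tool_rot: [3.142, -0.001, 0.499]
contact_force: [0.3, 0.3, 1.8]
opening: 0.0407
grip_force: 6.0
```

The jar is held at 41 mm. I'll lift and carry it in front of the plates.

Request:
{"fn": "arm_command", "kwargs": {
  "moves": [
    [[0,0,0],[0,0,0],0.03],
    [[0,0,0],[0,0,0],0.03],
    [[0,0,-0.003],[0,0,0],0.03],
    [[0,0,-0.012],[0,0,0],0.03],
    [[0,0,-0.025],[0,0,0],0.03]
  ],
  "squeeze": 15
}}

```text
time: 30.1
tool_pos: [0.4341, 0.2969, 0.0483]
tool_rot: [-3.141, 0.002, 0.499]
contact_force: [1.0, -0.3, -1.2]
opening: 0.0403
grip_force: 15.0
```

Request:
{"fn": "arm_command", "kwargs": {
  "moves": [
    [[0,0,-0.02],[0,0,0],0.03],
    [[0,0,-0.05],[0,0,0],0.03],
    [[0,0,-0.08],[0,0,0],0.03],
    [[0,0,-0.1],[0,0,0],0.03],
    [[0,0,-0.11],[0,0,0],0.03]
  ]
}}

```text
time: 30.6
tool_pos: [0.4355, 0.2975, 0.1608]
tool_rot: [3.142, -0.004, 0.499]
contact_force: [0.2, 0.3, -1.6]
opening: 0.0401
grip_force: 15.0
```

```bash
python3 - <<'E'
from h import *
plan([(.45,.14,.16,.2),(.44,-.03,.16,-.1),(.48,-.17,.16,-.4),(.581,-.26,.16,-.644),(.581,-.26,.04,-.644)])
E
```

```text
at [0.4355 0.2975 0.1608 0.4989] F [ 0.2  0.3 -1.6] open 0.0401 t 30.6
[-0.063, 0.145, 0.001] 0.3 | [0.45, 0.14, 0.16, 0.2]
[-0.043, 0.165, -0.0] 0.3 | [0.44, -0.03, 0.16, -0.1]
[0.054, 0.135, -0.0] 0.3 | [0.48, -0.17, 0.16, -0.4]
[0.128, 0.043, -0.0] 0.24 | [0.581, -0.26, 0.16, -0.644]
[0.0, 0.0, 0.12] 0.0 | [0.581, -0.26, 0.04, -0.644]
```

Request:
{"fn": "arm_command", "kwargs": {
  "moves": [
    [[-0.007,0.016,0],[0,0,0.04],0.03],
    [[-0.02,0.047,0],[0,0,0.1],0.03],
    [[-0.035,0.08,0],[0,0,0.17],0.03],
    [[-0.05,0.115,0],[0,0,0.24],0.03],
    [[-0.063,0.145,0],[0,0,0.3],0.03]
  ]
}}

```text
time: 31.1
tool_pos: [0.4482, 0.138, 0.1579]
tool_rot: [-3.142, 0.001, 0.196]
contact_force: [0.6, 0.7, -0.9]
opening: 0.0398
grip_force: 15.0
```

Request:
{"fn": "arm_command", "kwargs": {
  "moves": [
    [[-0.009,0.033,0],[0,0,0.06],0.03],
    [[-0.017,0.066,0],[0,0,0.12],0.03],
    [[-0.026,0.099,0],[0,0,0.18],0.03],
    [[-0.034,0.132,0],[0,0,0.24],0.03],
    [[-0.043,0.165,0],[0,0,0.3],0.03]
  ]
}}

```text
time: 31.6
tool_pos: [0.4386, -0.0318, 0.158]
tool_rot: [-3.141, 0.001, -0.104]
contact_force: [0.6, 0.3, -0.9]
opening: 0.0401
grip_force: 15.0
```

Request:
{"fn": "arm_command", "kwargs": {
  "moves": [
    [[0.01,0.028,0],[0,0,0.06],0.03],
    [[0.021,0.056,0],[0,0,0.12],0.03],
    [[0.032,0.083,0],[0,0,0.18],0.03],
    [[0.043,0.11,0],[0,0,0.24],0.03],
    [[0.054,0.135,0],[0,0,0.3],0.03]
  ]
}}

```text
time: 32.1
tool_pos: [0.479, -0.1715, 0.1578]
tool_rot: [-3.141, 0.001, -0.404]
contact_force: [0.4, 0.7, -1.5]
opening: 0.0402
grip_force: 15.0
```

Request:
{"fn": "arm_command", "kwargs": {
  "moves": [
    [[0.03,0.012,0],[0,0,0.05],0.03],
    [[0.065,0.023,0],[0,0,0.12],0.03],
    [[0.095,0.033,0],[0,0,0.18],0.03],
    [[0.118,0.04,0],[0,0,0.22],0.03],
    [[0.128,0.043,0],[0,0,0.24],0.03]
  ]
}}

```text
time: 32.6
tool_pos: [0.5811, -0.2612, 0.1569]
tool_rot: [3.141, 0.001, -0.643]
contact_force: [-0.8, -0.2, -1.1]
opening: 0.0401
grip_force: 15.0
```

```bash
python3 - <<'E'
from h import *
plan([(.581,-.26,.05,-.644)])
E
```

```text
at [ 0.5811 -0.2612  0.1569 -0.6434] F [-0.8 -0.2 -1.1] open 0.0401 t 32.6
[-0.001, -0.001, 0.107] 0.0 | [0.581, -0.26, 0.05, -0.644]
```

Request:
{"fn": "arm_command", "kwargs": {
  "moves": [
    [[0,-0.001,0.02],[0,0,0],0.03],
    [[0,-0.001,0.05],[0,0,0],0.03],
    [[0,-0.001,0.08],[0,0,0],0.03],
    [[0,-0.001,0.1],[0,0,0],0.03],
    [[0,-0.001,0.115],[0,0,0],0.03]
  ]
}}

```text
time: 33.1
tool_pos: [0.5796, -0.2583, 0.0407]
tool_rot: [3.141, 0.004, -0.641]
contact_force: [0.2, 0.0, -1.4]
opening: 0.04
grip_force: 15.0
```

Request:
{"fn": "arm_command", "kwargs": {
  "moves": [
    [[0,0,0.002],[0,0,0],0.03],
    [[0,0,0.004],[0,0,0],0.03],
    [[0,0,0.006],[0,0,0],0.03],
    [[0,0,0.008],[0,0,0],0.03],
    [[0,0,0.008],[0,0,0],0.03]
  ]
}}

```text
time: 33.6
tool_pos: [0.5811, -0.2592, 0.0357]
tool_rot: [-3.141, -0.001, -0.641]
contact_force: [0.1, 0.0, -1.6]
opening: 0.0403
grip_force: 15.0
```

Request:
{"fn": "arm_command", "kwargs": {
  "moves": [
    [[0,0,0.001],[0,0,0],0.03],
    [[0,0,0.002],[0,0,0],0.03],
    [[0,0,0.003],[0,0,0],0.03],
    [[0,0,0.004],[0,0,0],0.03],
    [[0,0,0.004],[0,0,0],0.03]
  ]
}}

```text
time: 34.1
tool_pos: [0.5809, -0.2591, 0.0311]
tool_rot: [-3.142, 0.0, -0.641]
contact_force: [-0.0, 0.6, -1.6]
opening: 0.0401
grip_force: 15.0
```

Request:
{"fn": "arm_command", "kwargs": {
  "moves": [
    [[0,0,0.0005],[0,0,0],0.03],
    [[0,0,0.001],[0,0,0],0.03],
    [[0,0,0.001],[0,0,0],0.03],
    [[0,0,0.001],[0,0,0],0.03],
    [[0,0,0.001],[0,0,0],0.03]
  ]
}}

```text
time: 34.6
tool_pos: [0.5811, -0.2592, 0.0305]
tool_rot: [-3.141, -0.0, -0.641]
contact_force: [-0.2, 0.9, 0.8]
opening: 0.0399
grip_force: 15.0
```

Request:
{"fn": "arm_command", "kwargs": {
  "moves": [
    [[0,0,0.0005],[0,0,0],0.03],
    [[0,0,0.001],[0,0,0],0.03],
    [[0,0,0.001],[0,0,0],0.03],
    [[0,0,0.001],[0,0,0],0.03],
    [[0,0,0.001],[0,0,0],0.03]
  ]
}}

```text
time: 35.1
tool_pos: [0.5814, -0.2595, 0.0305]
tool_rot: [-3.141, -0.002, -0.641]
contact_force: [-2.0, -0.4, 6.3]
opening: 0.0399
grip_force: 15.0
```

The jar has touched down. I'll release, rise and retreat out of the cameras' view.

Request:
{"fn": "arm_command", "kwargs": {
  "moves": [
    [[0,0,-0.001],[0,0,0],0.037],
    [[0,0,-0.001],[0,0,0],0.042],
    [[0,0,-0.001],[0,0,0],0.048],
    [[0,0,-0.001],[0,0,0],0.055],
    [[0,0,-0.001],[0,0,0],0.065]
  ],
  "squeeze": 6
}}

```text
time: 35.6
tool_pos: [0.581, -0.2591, 0.0301]
tool_rot: [-3.142, 0.0, -0.641]
contact_force: [0.5, -0.3, -0.2]
opening: 0.0583
grip_force: 0.0
```

Request:
{"fn": "arm_command", "kwargs": {
  "moves": [
    [[0,0,0],[0,0,0],0.065],
    [[0,0,-0.03],[0,0,0],0.065],
    [[0,0,-0.08],[0,0,0],0.065],
    [[0,0,-0.13],[0,0,0],0.065],
    [[0,0,-0.18],[0,0,0],0.065]
  ]
}}

```text
time: 36.1
tool_pos: [0.5807, -0.2589, 0.2122]
tool_rot: [-3.141, 0.0, -0.641]
contact_force: [0.7, -0.5, -0.4]
opening: 0.0649
grip_force: 0.0
```

Request:
{"fn": "arm_command", "kwargs": {
  "moves": [
    [[0,0,-0.03],[0,0,0],0.065],
    [[-0.04,0.06,-0.04],[0,0,0],0.065],
    [[-0.06,0.1,-0.04],[0,0,0],0.065],
    [[-0.08,0.14,-0.04],[0,0,0],0.065],
    [[-0.08,0.16,-0.04],[0,0,0],0.065]
  ]
}}

```text
time: 36.6
tool_pos: [0.4183, -0.3399, 0.251]
tool_rot: [3.141, -0.0, -0.642]
contact_force: [-0.2, 0.7, -0.2]
opening: 0.0651
grip_force: 0.0
```

```bash
python3 - <<'E'
from h import *
plan([])
s=snap('scene','s8');t=snap('top','t8')
a=cv2.resize(s[90:290,130:430],(800,533)) 
b=t[130:280,115:435]
a=cv2.resize(s[90:290,130:430],(480,320));a=cv2.resize(a,(480,320))
c=np.zeros((600,800,3),np.uint8);c[:375]=cv2.resize(b,(800,375),interpolation=cv2.INTER_CUBIC);c[375:,:340]=cv2.resize(s[90:290,130:432],(340,225))
cv2.imwrite('pics/c11.png',c[:,:,::-1])
for nm,X in(('mill foot',(.561,-.028,.007)),('lemon',(.576,.252,.036)),('jar cap',(.581,-.26,.111)),('bowl',(.6483,-.3092,.058)),('tea',(.621,.314,.081)),('soup',(.6277,.0084,.081))):
    q=proj('top',X);print(nm,round((q[0]-115)*2.5),round((q[1]-130)*2.5))
E
```

```text
at [ 0.4183 -0.3399  0.251  -0.642 ] F [-0.2  0.7 -0.2] open 0.0651 t 36.6
mill foot 424 171
lemon 160 158
jar cap 659 130
bowl 690 76
tea 90 109
soup 389 97
```

View pics/c11.png

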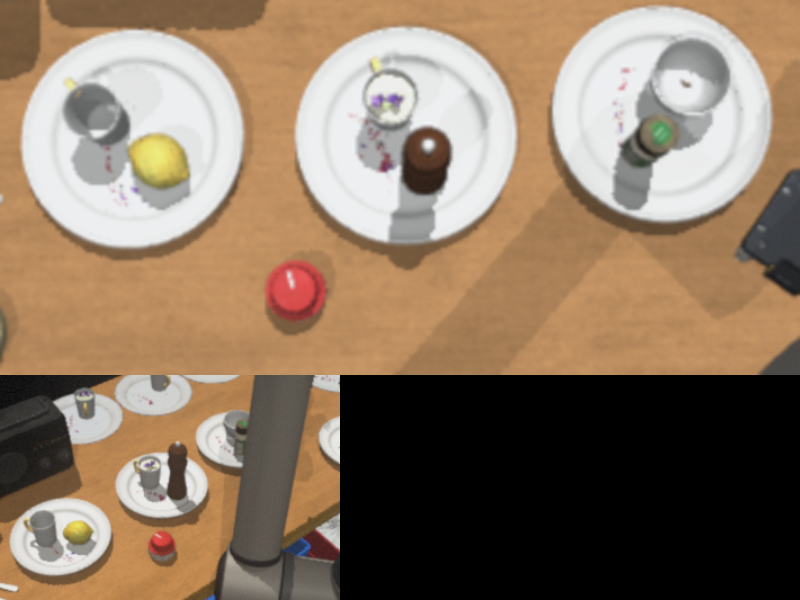

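All three match the predicted positions: lemon (158,160), mill foot about (424,178) and jar cap (659,132) on their free spots. Both tall things are upright, and the cups, bowl and timer have not moved.

```bash
python3 -c "
from cell import robot
print(robot.hand_in())"
```

```text
the job is handed in; nothing more can be done
None
```

The job is handed in: the mill stands with the soup cup, the lemon lies with the empty cup and the jar stands with the bowl, each on the free part of its plate; the final pictures show the mill and jar upright and the crockery, plates and timer where they were.

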